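# Fill a parts box through the gated hopper

### The arm

A 6-joint arm with a two-finger parallel gripper is mounted at the origin on the work surface. World frame = base frame: x ahead of the robot, y to its left, z up, the work surface at z = 0. Lengths are in m, angles in rad, forces in N, time in s.
With the tool pointing down it reaches from about 0.275 to 0.975 m from the base axis. Payload 8.4 kg.
Tool frame: the origin (TCP) lies midway between the tips of the shut fingers; the grasp point (between the pads) lies 19 mm behind it; z points along the fingers, y is the line along which they close (so a half turn about z gives the same grasp; the last joint's range is limited). The gripper opens to 92 mm and grips with 3 to 60 N. Pads are 20 mm wide; open, the fingers measure 128 mm over their backs; the gripper's body (75 mm by 189 mm) begins 69 mm behind the grasp point.
Start: joints at [1.3, 0.353, 1.633, -0, 1.155, -0.002], TCP at [0.166, 0.603, 0.215] pointing down, gripper open.
Joint ranges: [-2.63, 2.63], [-0.92, 2.1], [0.06, 2.66], [-1.3, 4.44], [0, 2.69], [-3.02, 3.02]. Speed limits (rad/s): [2.22, 2.22, 2.79, 3.14, 3.14, 3.14].

### API

Orientations are given as a unit quaternion [x, y, z, w].
In Python, from bench import r gives the robot as it stands.
- The arm moves only by the tool drive_tool, never from a script. Its argument "targets" is a list of rows, each an object with "slide": the shift along the world's x, y, z in m, a list of three; "twist": the turn, a rotation vector about the world's x, y, z in rad, a list of three. A call has 1 to 8 rows; each row is the pose to reach, as a shift and turn from the pose commanded when the call began; what a row does not reach only later rows make up. A row lasts 1/8 s, in which the tool goes at most 62.5 mm and 10.7 degrees, less where a joint would pass 70% of its speed; a pose out of reach is approached as far as the arm can. A call with a gripper value outside its range is refused whole. "gripper" is the finger opening in m, from 0 to 0.0919, set as the call begins (left out, the last holds). The fingers move at their own pace and stop on an object; "force" is the grip in N (left out, the last holds). Time passes only in rows, so rows that repeat a pose let the fingers close. It gives the time, the measured TCP pose, the force, the opening and the grip force at its end, in the units of the state.
- r.read_state(): the state, without advancing time (a new reading comes with each control period).
- r.get_image(name): name is "scene" or "top" or "wrist"; returns (picture, depth): 384x512x3 uint8, red, green, blue; 384x512 float32, m along the optical axis (not along the pixel's ray), 0 where there is no reading.
- r.camera_model(name): a dict with "camera_matrix" (3x3 intrinsics, pixels), "distortion" ([k1, k2, p1, p2, k3] as OpenCV has them; the pictures are not rectified), "world_to_cam" (4x4, takes a point from world to camera coordinates); the wrist camera has in their place "tool_from_camera" (4x4, takes a point from camera to tool coordinates, whose origin is the TCP and whose axes are the flange's). Camera axes: x right, y up, looking along -z (the intrinsics and any distortion apply to the point x, -y, -z); pixel columns grow to the right and rows downward; lengths in m; the calibration is good to about 2 mm. A picture is of the moment at which its call begins: read the wrist's pose just before it. camera_model takes no time and is no camera call.
- r.finish_job(): hands the job in; it is judged then, once.
Trained networks look in the newest picture that a camera, given by its name, has taken for a name from the list of things; names that differ only in an ending like _2 or _b are one class to them, and where a whole thing is asked for, a point or a joint stands for the part that bears it (a point fixed in the world has none). Each returns a list of dicts, best first, with "confidence" (0 to 1); they miss things now and then, are a little off and sometimes report something else, mostly with a low value. They report only what shows in the picture. A call takes as long as a camera call.
- r.boxes_of(camera, query): "location" ([column, row] in pixels, amid what is visible of it).
- r.outline_of(camera, query): "mask" (384x512 bool, what is visible of it) and "location" ([column, row] in pixels, amid what is visible of it).
- r.place_of(camera, query): "location" ([column, row] in pixels: a listed point, or the origin of a listed thing).
The state is a dict: "time": time; "joints": joint angles; "joint_vel": joint speeds; "tau": joint torques, N m; "eef_pos": TCP position; "ee_rot": TCP orientation; "force": force on the tool from outside, world axes, zero at the start; "moment": the same for the moment, N m; "width": finger opening in m; "grasp_force": force on a finger pad.
Only numpy, scipy, OpenCV 4.12 (cv2) and the standard library are available. Lean on these libraries where they do the work, as an engineer would, in place of code of your own. Each camera call takes 0.05 s, during which the arm holds its last target. There are 200 camera calls.

### The job

Tip the five aluminium knobs out of the sorting tray into the hopper and stand the empty tray back flat where it was. Then pull the hopper's sprung gate out to its stop, so that all five knobs drop into the clear box underneath, and let the gate spring shut again. Leave the other things on the bench alone.

Things in the scene. Friction and masses are not known exactly. Their poses are not given: they have to be found in the camera images.
- hopper: Filling hopper, fixed to the bench: plywood base 150 x 150, four legs, a round grey funnel on top and an open clear box (inside 110 x 110, 41 deep) below it. Origin: centre of the base's underside; z up. The gate slides out of it along its -x axis. Its position and yaw differ at every start, and it may stand left or right.
- hopper_rim (a point): Centre of the funnel's round mouth at its rim, 160 mm above the bench. Mouth 128 mm wide inside, 136 mm outside; a 22 mm upright collar, then a cone down to a 70 mm wide throat.
- hopper_throat (a point): Centre of the throat's bottom, on the top face of the shut gate plate, 90 mm above the bench (70 mm below the rim).
- box_in (a point): Centre of the inner floor of the clear box under the hopper, 9 mm above the bench; the box's walls rise 41 mm above this.
- gate (a joint): How far the sprung steel gate plate under the throat is pulled out along the hopper's -x: 0 shut, 0.075 m at its stop. The spring pulls it shut, about 3 N when shut and 8 N at the stop.
- gate_tab (a point): Grip point on the gate's upright black tab, on its centre line, 22 mm above the tongue it stands on (tongue top 90 mm above the bench, 30 mm wide) and 14 mm below the tab's top; moves with the gate. Tab: 14 mm thick (hopper y), 24 mm long (hopper x), 36 mm tall. When shut it is 112 mm from the funnel's axis, along the hopper's -x. Axes as the hopper's.
- tray: Loose grey plastic sorting tray like a small dustpan, 0.16 kg. Pan 110 long (x) x 76 wide (y), floor 3 thick, side and back walls 3 thick and 22 high, open without a lip at its +x end. Behind the back wall a 22 x 22 mm square grip post, 56 mm tall, stands on a low neck with its axis at x = -95 mm. Origin: centre of the pan's underside; z up.
- tray_post (a point): Centre of the top of the tray's grip post, 56 mm above the tray's underside. 18 mm below this is a good height to grip; either pair of parallel faces will do.
- tray_spout (a point): Middle of the open pouring edge, on the upper face of the tray's floor, at the tray's x = +55 mm. Tray axes.
- knob1: One of five alike turned aluminium instrument knobs that start in the tray: skirt 24 mm across and 6 high, then 18 mm across, 18 mm tall in all, about 18 g. Origin: centre of its underside.
- knob2: One of five alike turned aluminium instrument knobs that start in the tray: skirt 24 mm across and 6 high, then 18 mm across, 18 mm tall in all, about 18 g. Origin: centre of its underside.
- knob3: One of five alike turned aluminium instrument knobs that start in the tray: skirt 24 mm across and 6 high, then 18 mm across, 18 mm tall in all, about 18 g. Origin: centre of its underside.
- knob4: One of five alike turned aluminium instrument knobs that start in the tray: skirt 24 mm across and 6 high, then 18 mm across, 18 mm tall in all, about 18 g. Origin: centre of its underside.
- knob5: One of five alike turned aluminium instrument knobs that start in the tray: skirt 24 mm across and 6 high, then 18 mm across, 18 mm tall in all, about 18 g. Origin: centre of its underside.
- tube_a: Bystander: capped test tube of components standing in a black hexagonal holder, 29 mm wide, 104 mm tall, between the hopper and the tray. Origin: centre of its underside.
- tube_b: Bystander: a like tube in its holder, 104 mm tall, at the left. Origin: centre of its underside.
- screwdriver: Bystander: a screwdriver lying across, between the robot and the tray and hopper. Origin: centre of its underside.
- micrometer: Bystander: steel micrometer lying at the right, about 130 mm long, 18 mm high. Origin: centre of its underside.
- spool: Bystander: steel wire spool standing on end, 60 mm wide, 40 mm tall, far right. Origin: centre of its underside.
- jar: Bystander: glass jar with a black cap, 52 mm wide, 70 mm tall, far left. Origin: centre of its underside.

How it is judged:
By the outcome, as a careful person would: the job done as asked, in the order asked, and still so for the second after the job is handed in, with the robot touching nothing.
It also fails if it takes over 67 s, if anything falls off the work surface, if the arm or the gripper's body presses on something with over 40 N, if the wrist force passes 120 N, or if a joint passes its speed limit or range.

## Working session

There is one attempt and no reset: what is moved stays moved. The work goes in short steps, Python scripts to look and compute and a tool call to move; the robot and the scene stay as the last step left them, time stands still between calls to the robot, and variables do not carry over. Pictures are saved under pics/ and viewed, at most 12 in all, crops included, and the job is handed in when it is done.

Besides the shell and the picture viewer there is one more tool, called after "Emit:" by a JSON object that holds its "name" and its "arguments". drive_tool: Moves the arm, as the interface text tells. Its arguments: {"type":"object","properties":{"targets":{"type":"array","items":{"type":"object","properties":{"slide":{"type":"array","items":{"type":"number"}},"twist":{"type":"array","items":{"type":"number"}}}}},"gripper":{"type":"number"},"force":{"type":"number"}},"required":["targets"]}

```bash
ls; mkdir -p pics
cat > h.py <<'E'
import numpy as np, cv2
from bench import r
from scipy.spatial.transform import Rotation as R
def w2c(name):
    m=r.camera_model(name)
    if 'world_to_cam' in m: return m,np.array(m['world_to_cam'])
    s=r.read_state(); T=np.eye(4); T[:3,:3]=R.from_quat(s['ee_rot']).as_matrix(); T[:3,3]=s['eef_pos']
    return m,np.linalg.inv(T@np.array(m['tool_from_camera']))
def rays(name,uv):
    m,W=w2c(name); K=np.array(m['camera_matrix'],float); D=np.array(m['distortion'],float)
    p=cv2.undistortPoints(np.array(uv,float).reshape(-1,1,2),K,D)[:,0]
    d=np.c_[p[:,0],-p[:,1],-np.ones(len(p))]
    C=np.linalg.inv(W); return C[:3,3], d@C[:3,:3].T   # scaled: unit optical depth
def at_z(name,uv,z):
    o,d=rays(name,uv); return o+d*((z-o[2])/d[:,2])[:,None]
def at_depth(name,uv,dep):
    o,d=rays(name,uv); return o+d*np.array(dep).reshape(-1,1)
def cloud(name,depth,mask):
    v,u=np.nonzero(mask&(depth>0)); return at_depth(name,np.c_[u,v],depth[v,u])
def save(name,img): cv2.imwrite('pics/'+name,img[:,:,::-1])
E
python3 - <<'E'
from h import *
s=r.read_state(); print(s['time'],s['eef_pos'],s['ee_rot'])
for c in ('top','scene'):
    im,d=r.get_image(c); save(c+'0.png',im); np.save(c+'0.npy',d)
    for q in ('hopper_rim','hopper_throat','gate_tab','tray_post','tray_spout','tray','hopper','tube_a','knob1','screwdriver'):
        for o in r.place_of(c,q)[:5]:
            if o['confidence']>.3: print(c,q,round(o['confidence'],2),np.round(o['location'],1))
E
```

```text
pics
0.0 [0.16584912 0.60205818 0.21386332] [ 1.34012637e-01  9.90979373e-01 -6.95828865e-04 -1.05593074e-04]
top hopper_rim 0.68 [173.  149.1]
top hopper_rim 0.44 [245.2 151.9]
top hopper_rim 0.31 [324.3 168.3]
top hopper_throat 0.61 [171.  157.6]
top hopper_throat 0.48 [323.9 163.3]
top gate_tab 0.67 [315.1 141.7]
top gate_tab 0.59 [168.2 197.2]
top tray_post 0.59 [329.3 191.4]
top tray_spout 0.91 [317.1 142.8]
top tray_spout 0.46 [333.  189.2]
top tray 0.9 [324.  165.4]
top hopper 0.96 [178. 165.]
top hopper 0.35 [330.8 172.6]
top tube_a 0.68 [251. 150.]
top tube_a 0.66 [323.5 158. ]
top knob1 0.54 [331.7 172.2]
top knob1 0.53 [322.8 155.8]
top knob1 0.5 [326.5 160.2]
top knob1 0.49 [313.5 163.9]
top knob1 0.42 [320.2 171.4]
top screwdriver 0.62 [260.7 253.8]
scene hopper_rim 0.78 [300.5 224.2]
scene hopper_rim 0.42 [183.3 182.7]
scene hopper_throat 0.86 [301.9 241. ]
scene hopper_throat 0.59 [298.3 261.3]
scene gate_tab 0.77 [314.8 212.4]
scene gate_tab 0.42 [178.6 211.3]
scene tray_post 0.77 [182.1 181.9]
scene tray_spout 0.84 [168.2 225.4]
scene hopper 0.76 [296.9 263.7]
scene tube_a 0.54 [362.5 243.5]
scene tube_a 0.52 [225.2 247.7]
scene knob1 0.62 [166.6 212.4]
scene knob1 0.59 [177.4 218.6]
scene knob1 0.52 [173.  205.8]
scene knob1 0.42 [178.  209.1]
scene knob1 0.42 [170.2 216.8]
scene screwdriver 0.75 [264.4 180.9]
scene screwdriver 0.32 [177.3 212.4]
```

Run:
```python
from h import *
for n,c in (('top',(100,90,400,290)),('scene',(100,130,400,300))):
    im=cv2.imread(f'pics/{n}0.png'); x0,y0,x1,y1=c
    cv2.imwrite(f'pics/{n}0c.png',cv2.resize(im[y0:y1,x0:x1],None,fx=2.6,fy=2.6,interpolation=cv2.INTER_CUBIC))
P=lambda *a:print(*[np.round(x,4) if not isinstance(x,str) else x for x in a])
P('rim',at_z('top',[[173,149.1]],.16)[0],at_z('scene',[[300.5,224.2]],.16)[0])
P('tab',at_z('top',[[168.2,197.2]],.112)[0],at_z('scene',[[314.8,212.4]],.112)[0])
P('throat',at_z('top',[[171,157.6]],.09)[0])
P('post',at_z('top',[[329.3,191.4]],.056)[0],at_z('scene',[[182.1,181.9]],.056)[0])
P('spout',at_z('top',[[317.1,142.8]],.003)[0],at_z('scene',[[168.2,225.4]],.003)[0])
P('tray',at_z('top',[[324,165.4]],0.003)[0])
P('hopper',at_z('top',[[178,165]],0.0)[0],at_z('scene',[[296.9,263.7]],0)[0])
P('tube',at_z('top',[[251,150]],.104)[0]); P('scr',at_z('top',[[260.7,253.8]],.0)[0])
d=np.load('top0.npy')
m=np.ones_like(d,bool); p=cloud('top',d,m)
z=p[(p[:,2]>.152)&(p[:,2]<.168)]; 
# funnel rim points
c0=at_z('top',[[173,149.1]],.16)[0]
z=z[np.hypot(*(z[:,:2]-c0[:2]).T)<.1]; print(len(z))
A=np.c_[z[:,:2]*2,np.ones(len(z))]; s=np.linalg.lstsq(A,(z[:,:2]**2).sum(1),rcond=None)[0]
print('circle',s[:2],np.sqrt(s[2]+s[0]**2+s[1]**2))
print('cam',rays('top',[[0,0]])[0],rays('scene',[[0,0]])[0])
```

```text
rim [0.6485 0.2087 0.16  ] [0.6447 0.2072 0.16  ]
tab [0.5322 0.2271 0.112 ] [0.5415 0.217  0.112 ]
throat [0.6435 0.2259 0.09  ]
post [ 0.5524 -0.2061  0.056 ] [ 0.5485 -0.2244  0.056 ]
spout [ 0.7063 -0.1863  0.003 ] [ 0.6897 -0.1905  0.003 ]
tray [ 0.638 -0.204  0.003]
hopper [0.6433 0.2213 0.    ] [0.6467 0.2147 0.    ]
tube [0.6595 0.0099 0.104 ]
scr [ 0.385  -0.0154  0.    ]
314
circle [0.64140076 0.21554273] 0.0655537404373246
cam [0.36550305 0.02209043 1.22685864] [1.32566831 0.37777852 0.91482347]
```

View pics/top0c.png

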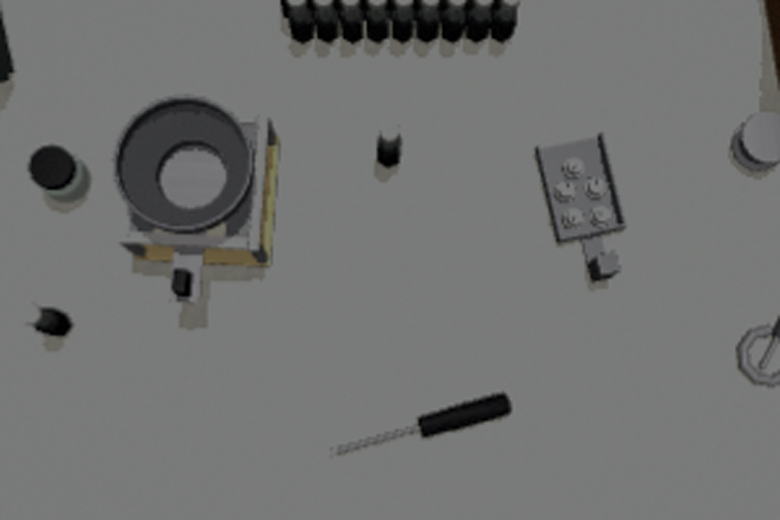

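View pics/scene0c.png

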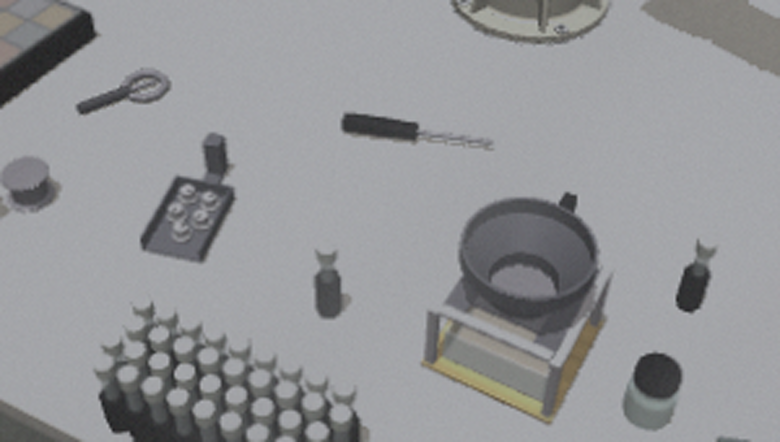

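The top view shows the hopper at crop (185,165) with its tab towards the robot at (182,285). The tray is at crop (580,190) with its post at (603,262), and tube_a stands between them. Next I'll refine the yaws.

Run:
```python
from h import *
m=r.camera_model('wrist'); print(np.round(m['tool_from_camera'],3), np.round(m['camera_matrix'],0))
d=np.load('top0.npy')
p=cloud('top',d,np.ones_like(d,bool))
t=p[(abs(p[:,0]-.62)<.13)&(abs(p[:,1]+.2)<.09)&(p[:,2]>.008)]
w=t[(t[:,2]>.014)&(t[:,2]<.03)]
for n,q in (('post',t[t[:,2]>.045]),('all',t)):
    print(n,len(q),q.mean(0).round(4))
pan=t[t[:,2]<.035]; print(cv2.minAreaRect((pan[:,:2]*1000).astype(np.float32)))
b=p[(abs(p[:,0]-.53)<.05)&(abs(p[:,1]-.22)<.04)&(p[:,2]>.113)]; print('tabtop',len(b),b.mean(0))
```

```text
[[-0.     0.964  0.266  0.075]
 [ 1.     0.    -0.    -0.001]
 [-0.     0.266 -0.964 -0.17 ]
 [ 0.     0.     0.     1.   ]] [[313.   0. 252.]
 [  0. 313. 194.]
 [  0.   0.   1.]]
post 69 [ 0.5539 -0.2173  0.0541]
all 501 [ 0.6195 -0.204   0.023 ]
((622.9207763671875, -204.10690307617188), (161.74713134765625, 78.1329116821289), 11.409283638000488)
tabtop 119 [0.55299267 0.21855264 0.1378926 ]
```

Emit:
{"name": "drive_tool", "arguments": {"targets": [{"slide":[0.03,-0.05,0.04],"twist":[0,0,0]},{"slide":[0.05,-0.1,0.08],"twist":[0,0,0]},{"slide":[0.08,-0.16,0.08],"twist":[0,0,0]},{"slide":[0.11,-0.21,0.08],"twist":[0,0,0.1]},{"slide":[0.13,-0.27,0.08],"twist":[0,0,0.2]},{"slide":[0.16,-0.32,0.08],"twist":[0,0,0.3]},{"slide":[0.19,-0.38,0.08],"twist":[0,0,0.4]},{"slide":[0.21,-0.44,0.08],"twist":[0,0,0.48]}]}}

```text
time: 2.1
eef_pos: [0.3727, 0.1724, 0.2949]
ee_rot: [-0.107, 0.994, 0.0, 0.001]
force: [0.8, 0.1, 0.3]
width: 0.0921
grasp_force: 0.0
```

Emit:
{"name": "drive_tool", "arguments": {"targets": [{"slide":[0.02,-0.05,0],"twist":[0,0,0]},{"slide":[0.04,-0.11,0],"twist":[0,0,0]},{"slide":[0.06,-0.16,-0.01],"twist":[0,0,0]},{"slide":[0.08,-0.21,-0.02],"twist":[0,0,0]},{"slide":[0.1,-0.27,-0.03],"twist":[0,0,0]},{"slide":[0.13,-0.32,-0.04],"twist":[0,0,0]},{"slide":[0.15,-0.36,-0.05],"twist":[0,0,0]},{"slide":[0.15,-0.36,-0.05],"twist":[0,0,0]}]}}

```text
time: 3.1
eef_pos: [0.5222, -0.1881, 0.2434]
ee_rot: [-0.104, 0.995, 0.0, -0.001]
force: [-1.3, 0.2, -0.8]
width: 0.0919
grasp_force: 0.0
```

Run:
```python
from h import *
im,d=r.get_image('wrist'); save('w1.png',im); np.save('w1.npy',d)
for q,z in (('tray_post',.056),('tray_spout',.003),('tray',0)):
    for o in r.place_of('wrist',q)[:2]:
        print(q,round(o['confidence'],2),np.round(o['location'],1),at_z('wrist',[o['location']],z)[0].round(4))
p=cloud('wrist',d,np.ones_like(d,bool))
t=p[(abs(p[:,0]-.62)<.14)&(abs(p[:,1]+.2)<.1)]
q=t[t[:,2]>.05]; print('post',len(q),q.mean(0).round(4),np.median(q[:,2]),cv2.minAreaRect((q[q[:,2]>.052][:,:2]*1000).astype(np.float32)))
pan=t[(t[:,2]>.006)&(t[:,2]<.035)]; print(cv2.minAreaRect((pan[:,:2]*1000).astype(np.float32)))
print('bench z',np.median(p[p[:,2]<.004][:,2]))
```

```text
tray_post 0.74 [221.1 195.1] [ 0.5529 -0.217   0.056 ]
tray_spout 0.66 [228.  284.7] [ 0.7029 -0.1832  0.003 ]
tray 0.78 [225.  249.5] [ 0.6493 -0.198   0.    ]
post 41964 [ 0.5043 -0.192   0.3357] 0.34947563306324025 ((524.1663818359375, -189.3051300048828), (68.669677734375, 134.93836975097656), 11.556952476501465)
((622.8927612304688, -203.92019653320312), (162.38021850585938, 76.1611328125), 12.065662384033203)
bench z 0.0015806122022537505
```

View pics/w1.png

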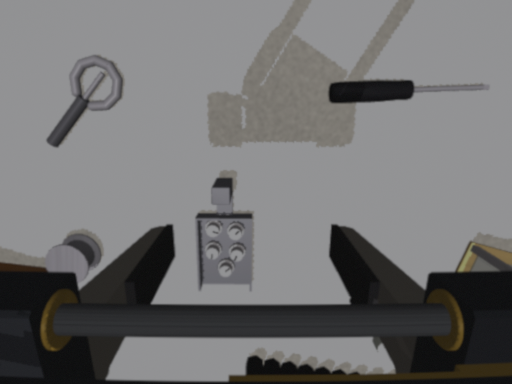

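Emit:
{"name": "drive_tool", "arguments": {"targets": [{"slide":[0.015,-0.01,-0.05],"twist":[0,0,0]},{"slide":[0.028,-0.02,-0.1],"twist":[0,0,0]},{"slide":[0.028,-0.02,-0.14],"twist":[0,0,0]},{"slide":[0.028,-0.02,-0.14],"twist":[0,0,0]},{"slide":[0.028,-0.02,-0.14],"twist":[0,0,0]}], "gripper": 0.06, "force": 60}}

```text
time: 3.92
eef_pos: [0.5507, -0.2055, 0.1065]
ee_rot: [-0.106, 0.994, -0.0, 0.001]
force: [0.9, 0.0, 0.4]
width: 0.0604
grasp_force: 0.0
```

Run:
```python
from h import *
r.get_image('wrist')
for q,z in (('tray_post',.056),):
    for o in r.place_of('wrist',q)[:2]:
        print(q,round(o['confidence'],2),np.round(o['location'],1),at_z('wrist',[o['location']],z)[0].round(4))
s=r.read_state();print(s['time'],s['eef_pos'],s['joints'])
```

```text
tray_post 0.66 [230.5 212.6] [ 0.5547 -0.2225  0.056 ]
tray_post 0.38 [219.6 281.8] [ 0.6139 -0.2199  0.056 ]
4.025 [ 0.55114269 -0.2059257   0.10696494] [-3.60126607e-01  4.17292394e-01  1.80707282e+00  9.31253941e-06
  9.13758454e-01 -2.14271719e+00]
```

Emit:
{"name": "drive_tool", "arguments": {"targets": [{"slide":[0.003,-0.014,0],"twist":[0,0,0]},{"slide":[0.003,-0.014,-0.045],"twist":[0,0,0]},{"slide":[0.003,-0.014,-0.087],"twist":[0,0,0]},{"slide":[0.003,-0.014,-0.087],"twist":[0,0,0]}]}}

```text
time: 4.53
eef_pos: [0.5511, -0.2199, 0.0158]
ee_rot: [-0.105, 0.994, 0.001, -0.002]
force: [0.8, 0.8, 0.2]
width: 0.0599
grasp_force: 0.0
```

Emit:
{"name": "drive_tool", "arguments": {"targets": [{"slide":[0,0,0],"twist":[0,0,0]},{"slide":[0,0,0],"twist":[0,0,0]},{"slide":[0,0,0],"twist":[0,0,0]},{"slide":[0,0,0],"twist":[0,0,0]},{"slide":[0,0,0],"twist":[0,0,0]}], "gripper": 0.0, "force": 50}}

```text
time: 5.15
eef_pos: [0.5533, -0.22, 0.0183]
ee_rot: [-0.105, 0.994, -0.0, 0.0]
force: [-0.2, 0.1, 6.8]
width: 0.0216
grasp_force: 50.0
```

Emit:
{"name": "drive_tool", "arguments": {"targets": [{"slide":[0,0,0.005],"twist":[0,0,0]},{"slide":[0,0,0.02],"twist":[0,0,0]},{"slide":[0,0,0.04],"twist":[0,0,0]},{"slide":[0,0,0.04],"twist":[0,0,0]}]}}

```text
time: 5.65
eef_pos: [0.554, -0.2203, 0.0595]
ee_rot: [-0.105, 0.994, -0.001, 0.001]
force: [0.6, -0.2, -2.7]
width: 0.0217
grasp_force: 50.0
```

```bash
python3 - <<'E'
from h import *
s=r.read_state();print(s['time'],s['eef_pos'],s['width'],s['grasp_force'])
im,d=r.get_image('wrist'); save('w2.png',im)
im,d2=r.get_image('scene'); save('s2.png',im)
p=cloud('wrist',d,np.ones_like(d,bool))
t=p[(p[:,0]>.585)&(p[:,0]<.72)&(abs(p[:,1]+.2)<.06)&(p[:,2]>.01)&(p[:,2]<.09)]
print(len(t),cv2.minAreaRect((t[:,:2]*1000).astype(np.float32)))
for a in np.arange(.59,.72,.02):
    q=t[abs(t[:,0]-a)<.01]; print(a.round(2),np.percentile(q[:,2],[5,50]).round(4) if len(q) else '')
for o in r.place_of('scene','tray_spout')[:1]: print(o, at_z('scene',[o['location']],.043))
E
python3 -c "
import cv2
a=cv2.imread('pics/w2.png')[130:330,120:400];b=cv2.imread('pics/s2.png')[130:270,100:340]
b=cv2.resize(b,(480,280));a=cv2.resize(a,(480,343));import numpy as np
cv2.imwrite('pics/m2.png',np.vstack([a[:320],b]))"
```

```text
5.65 [ 0.55402424 -0.22033809  0.0594745 ] 0.02166254005089737 49.98992085456848
3394 ((628.9008178710938, -204.54473876953125), (75.55915832519531, 64.2451400756836), 12.232110977172852)
0.59 [0.0516 0.0558]
0.61 [0.0595 0.0604]
0.63 [0.0421 0.0487]
0.65 [0.0418 0.0484]
0.67 [0.0415 0.0425]
0.69 
0.71 
{'location': [164.4, 216.9], 'confidence': 0.56} [[ 0.69415655 -0.19517921  0.043     ]]
```

View pics/m2.png

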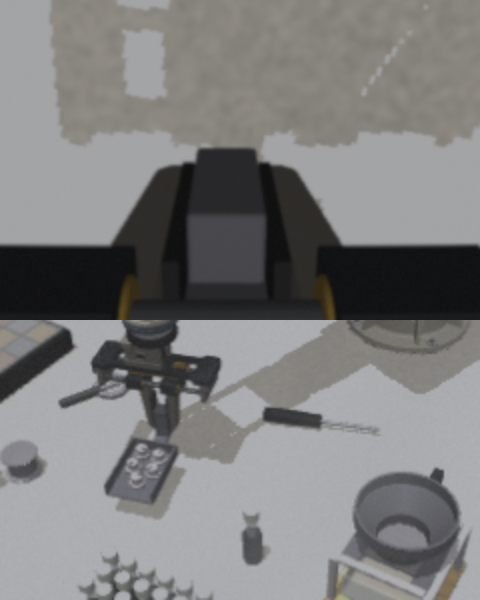

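Emit:
{"name": "drive_tool", "arguments": {"targets": [{"slide":[0,0,0.01],"twist":[0.02,-0.08,0]},{"slide":[0,0,0.04],"twist":[0.02,-0.1,0]},{"slide":[0,0,0.08],"twist":[0.02,-0.1,0]},{"slide":[0,0.01,0.12],"twist":[0.02,-0.1,0]},{"slide":[-0.005,0.03,0.14],"twist":[0.02,-0.1,0]},{"slide":[-0.01,0.06,0.145],"twist":[0.02,-0.1,0]},{"slide":[-0.02,0.1,0.15],"twist":[0.02,-0.1,0]},{"slide":[-0.03,0.145,0.15],"twist":[0.02,-0.1,0]}]}}

```text
time: 6.8
eef_pos: [0.5222, -0.074, 0.2072]
ee_rot: [-0.105, 0.993, 0.005, 0.05]
force: [0.5, 1.2, -2.2]
width: 0.0213
grasp_force: 50.0
```

Emit:
{"name": "drive_tool", "arguments": {"targets": [{"slide":[-0.01,0.045,0],"twist":[0,0,0.02]},{"slide":[-0.018,0.09,0],"twist":[0,0,0.04]},{"slide":[-0.025,0.135,0],"twist":[0,0,0.06]},{"slide":[-0.032,0.175,0],"twist":[0,0,0.08]},{"slide":[-0.038,0.205,0],"twist":[0,0,0.1]},{"slide":[-0.04,0.22,0],"twist":[0,0,0.1]},{"slide":[-0.04,0.23,0],"twist":[0,0,0.1]},{"slide":[-0.04,0.23,0],"twist":[0,0,0.1]}]}}

```text
time: 7.8
eef_pos: [0.483, 0.1551, 0.2074]
ee_rot: [-0.155, 0.987, 0.007, 0.05]
force: [-0.4, 0.3, -2.5]
width: 0.022
grasp_force: 50.0
```

Run:
```python
from h import *
s=r.read_state();M=R.from_quat(s['ee_rot']).as_matrix();print(s['time'],s['eef_pos'],s['width'],s['joints'],'yaw',np.degrees(np.arctan2(-M[0,1],M[1,1])),'tilt',np.degrees(np.arcsin(M[2,0])))
im,d=r.get_image('scene'); save('s3.png',im)
im,d=r.get_image('top'); save('t3.png',im)
for c,q,z in (('top','tray_spout',.2),('scene','tray_spout',.2),('scene','hopper_rim',.16)):
    for o in r.place_of(c,q)[:2]: print(c,q,o, at_z(c,[o['location']],z))
a=cv2.imread('pics/s3.png')[130:330,200:400];b=cv2.imread('pics/t3.png')[90:290,100:300]
cv2.imwrite('pics/m3.png',cv2.resize(np.hstack([a,b]),None,fx=2,fy=2))
```

```text
7.8 [0.48299085 0.15505718 0.20736896] 0.021989423967614028 [ 3.08627903e-01  1.20791910e-01  1.96171343e+00 -1.62769085e-03
  9.57424017e-01 -1.57263560e+00] yaw 17.833581180742154 tilt -5.8246795870088635
top tray_spout {'location': [169.1, 149.6], 'confidence': 0.91} [[0.6367354 0.2111499 0.2      ]]
scene tray_spout {'location': [303.4, 203.8], 'confidence': 0.77} [[0.61142466 0.19847788 0.2       ]]
scene hopper_rim {'location': [302.1, 222.5], 'confidence': 0.85} [[0.63732477 0.2088943  0.16      ]]
```

View pics/m3.png

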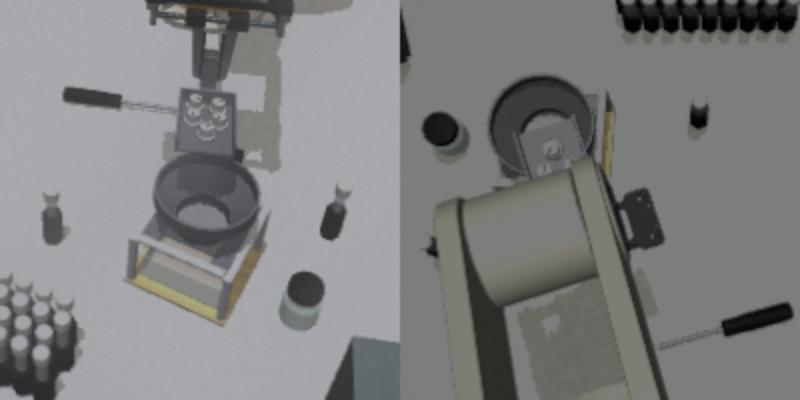

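```bash
cat > pour.py <<'E'
import numpy as np
u=np.array([.952,.306]);ax=np.array([-.306,.952,0]);S=np.array([.6245,.2075]);Sz=.178
def P(t): c,s=np.cos(t),np.sin(t); return np.r_[S-u*(.15*c-.0155*s),Sz+.15*s+.0155*c]
def rows(p0,t0,ts):
    print([{"slide":[round(float(x),3) for x in P(t)-p0],"twist":[round(float(x),3) for x in ax*(t-t0)]} for t in ts])
D=np.radians
if __name__=='__main__':
    rows([.483,.155,.2074],D(-5.8),D([0,6,12,17,22,27,32,37]))
    rows(P(D(37)),D(37),D([41,45,49,53,57,61,65,65]))
E
python3 pour.py
```

```text
[{'slide': [-0.001, 0.007, -0.014], 'twist': [-0.031, 0.096, 0.0]}, {'slide': [0.001, 0.007, 0.002], 'twist': [-0.063, 0.196, 0.0]}, {'slide': [0.005, 0.009, 0.017], 'twist': [-0.095, 0.296, 0.0]}, {'slide': [0.009, 0.01, 0.029], 'twist': [-0.122, 0.379, 0.0]}, {'slide': [0.015, 0.012, 0.041], 'twist': [-0.148, 0.462, 0.0]}, {'slide': [0.021, 0.014, 0.053], 'twist': [-0.175, 0.545, 0.0]}, {'slide': [0.028, 0.016, 0.063], 'twist': [-0.202, 0.628, 0.0]}, {'slide': [0.036, 0.019, 0.073], 'twist': [-0.229, 0.711, 0.0]}]
[{'slide': [0.007, 0.002, 0.007], 'twist': [-0.021, 0.066, 0.0]}, {'slide': [0.015, 0.005, 0.014], 'twist': [-0.043, 0.133, 0.0]}, {'slide': [0.023, 0.007, 0.021], 'twist': [-0.064, 0.199, 0.0]}, {'slide': [0.031, 0.01, 0.026], 'twist': [-0.085, 0.266, 0.0]}, {'slide': [0.04, 0.013, 0.032], 'twist': [-0.107, 0.332, 0.0]}, {'slide': [0.049, 0.016, 0.036], 'twist': [-0.128, 0.399, 0.0]}, {'slide': [0.058, 0.019, 0.04], 'twist': [-0.15, 0.465, 0.0]}, {'slide': [0.058, 0.019, 0.04], 'twist': [-0.15, 0.465, 0.0]}]
```

Emit:
{"name": "drive_tool", "arguments": {"targets": [{"slide":[-0.001,0.007,-0.014],"twist":[-0.031,0.096,0]},{"slide":[0.001,0.007,0.002],"twist":[-0.063,0.196,0]},{"slide":[0.005,0.009,0.017],"twist":[-0.095,0.296,0]},{"slide":[0.009,0.01,0.029],"twist":[-0.122,0.379,0]},{"slide":[0.015,0.012,0.041],"twist":[-0.148,0.462,0]},{"slide":[0.021,0.014,0.053],"twist":[-0.175,0.545,0]},{"slide":[0.028,0.016,0.063],"twist":[-0.202,0.628,0]},{"slide":[0.036,0.019,0.073],"twist":[-0.229,0.711,0]}]}}

```text
time: 9.05
eef_pos: [0.5197, 0.1738, 0.2809]
ee_rot: [-0.147, 0.937, -0.05, -0.314]
force: [-0.3, -0.4, -1.7]
width: 0.0218
grasp_force: 50.0
```

Emit:
{"name": "drive_tool", "arguments": {"targets": [{"slide":[0.007,0.002,0.007],"twist":[-0.021,0.066,0]},{"slide":[0.015,0.005,0.014],"twist":[-0.043,0.133,0]},{"slide":[0.023,0.007,0.021],"twist":[-0.064,0.199,0]},{"slide":[0.031,0.01,0.026],"twist":[-0.085,0.266,0]},{"slide":[0.04,0.013,0.032],"twist":[-0.107,0.332,0]},{"slide":[0.049,0.016,0.036],"twist":[-0.128,0.399,0]},{"slide":[0.058,0.019,0.04],"twist":[-0.15,0.465,0]},{"slide":[0.058,0.019,0.04],"twist":[-0.15,0.465,0]}]}}

```text
time: 10.05
eef_pos: [0.5775, 0.1928, 0.3182]
ee_rot: [-0.131, 0.833, -0.084, -0.531]
force: [0.6, -0.0, -1.5]
width: 0.0215
grasp_force: 50.0
```

Run:
```python
from h import *
s=r.read_state();M=R.from_quat(s['ee_rot']).as_matrix();print(s['time'],s['eef_pos'],s['width'],s['joints'],'tilt',np.degrees(np.arcsin(M[2,0])),s['force'])
im,d=r.get_image('scene'); save('s4.png',im)
cv2.imwrite('pics/m4.png',cv2.resize(im[130:330,180:430,::-1],None,fx=2.8,fy=2.8))
print([ (o['location'],o['confidence']) for o in r.boxes_of('scene','knob1')])
```

```text
10.05 [0.57747864 0.19282413 0.3181777 ] 0.021507947854493142 [ 0.31728072  0.94854953  0.82141846  0.00720048  2.50633671 -1.56189838] tilt 65.01508874301291 [ 0.59284455 -0.04597108 -1.52018727]
[]
```

View pics/m4.png

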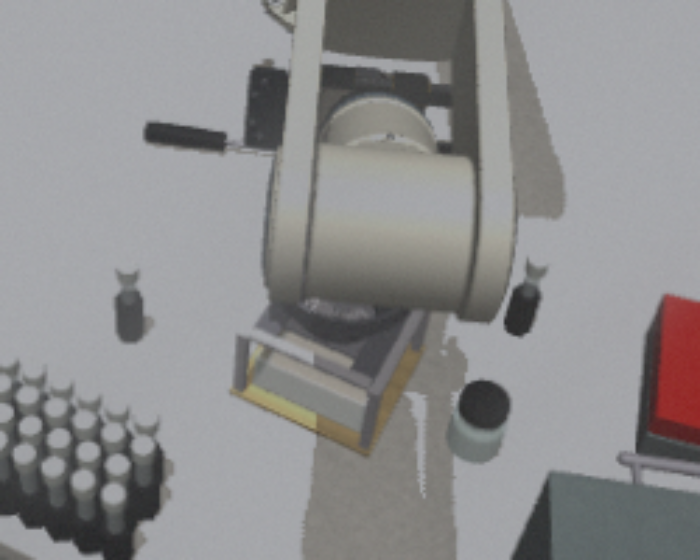

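Emit:
{"name": "drive_tool", "arguments": {"targets": [{"slide":[-0.005,0,0.025],"twist":[0.03,-0.1,0]},{"slide":[-0.025,-0.008,0.03],"twist":[0.085,-0.264,0]},{"slide":[-0.045,-0.015,0.02],"twist":[0.14,-0.43,0]},{"slide":[-0.06,-0.02,0],"twist":[0.19,-0.59,0]},{"slide":[-0.075,-0.025,-0.025],"twist":[0.24,-0.75,0]},{"slide":[-0.085,-0.028,-0.05],"twist":[0.295,-0.915,0]},{"slide":[-0.095,-0.03,-0.08],"twist":[0.347,-1.08,0]},{"slide":[-0.095,-0.03,-0.08],"twist":[0.347,-1.08,0]}]}}

```text
time: 11.15
eef_pos: [0.4746, 0.1607, 0.2384]
ee_rot: [-0.155, 0.988, -0.001, -0.002]
force: [-0.1, 0.5, -0.5]
width: 0.022
grasp_force: 50.0
```

Run:
```python
from h import *
s=r.read_state();M=R.from_quat(s['ee_rot']).as_matrix();print(s['time'],s['eef_pos'],'yaw',np.degrees(np.arctan2(-M[0,1],M[1,1])),'tilt',np.degrees(np.arcsin(M[2,0])),'roll',np.degrees(M[2,1]),s['force'])
im,d=r.get_image('scene'); save('s5.png',im)
print([ (o['location'],o['confidence']) for o in r.boxes_of('scene','knob1')])
```

```text
11.15 [0.47461956 0.16068007 0.23844926] yaw 17.803341267234135 tilt 0.25755912703268163 roll -0.1313535775577831 [-0.06266486  0.54979308 -0.48527959]
[]
```

```bash
python3 -c "
import cv2
cv2.imwrite('pics/m5.png',cv2.resize(cv2.imread('pics/s5.png')[130:330,200:400],None,fx=3,fy=3))"
```

```text
(no output)
```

View pics/m5.png

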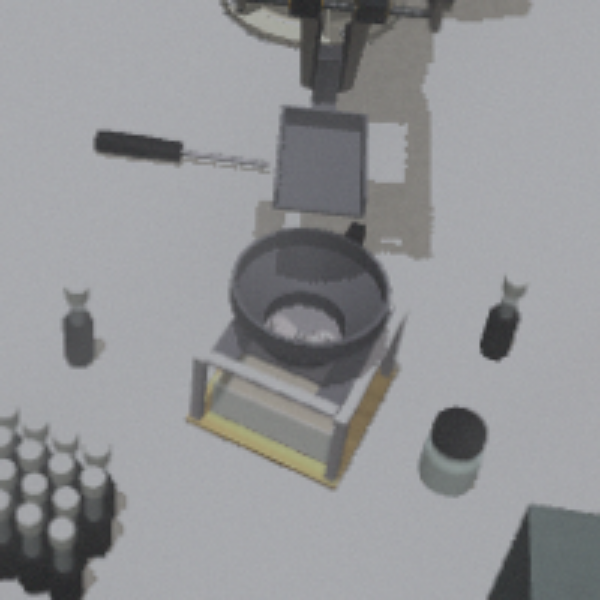

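Emit:
{"name": "drive_tool", "arguments": {"targets": [{"slide":[0.01,-0.05,0],"twist":[0,0,-0.02]},{"slide":[0.02,-0.11,0],"twist":[0,0,-0.04]},{"slide":[0.035,-0.17,0],"twist":[0,0,-0.06]},{"slide":[0.045,-0.23,0],"twist":[0,0,-0.08]},{"slide":[0.06,-0.29,0],"twist":[0,0,-0.1]},{"slide":[0.073,-0.35,-0.02],"twist":[0,0,-0.1]},{"slide":[0.079,-0.381,-0.06],"twist":[0,0,-0.1]},{"slide":[0.079,-0.381,-0.1],"twist":[0,0,-0.1]}]}}

```text
time: 12.25
eef_pos: [0.5641, -0.2219, 0.141]
ee_rot: [-0.104, 0.995, -0.002, 0.002]
force: [0.5, 0.4, -1.3]
width: 0.0219
grasp_force: 50.0
```

Emit:
{"name": "drive_tool", "arguments": {"targets": [{"slide":[0,0,-0.05],"twist":[0,0,0]},{"slide":[0,0,-0.08],"twist":[0,0,0]},{"slide":[0,0,-0.09],"twist":[0,0,0]},{"slide":[0,0,-0.09],"twist":[0,0,0]}]}}

```text
time: 12.75
eef_pos: [0.5623, -0.2185, 0.051]
ee_rot: [-0.105, 0.994, -0.001, 0.001]
force: [-0.8, 0.5, -0.6]
width: 0.0217
grasp_force: 50.0
```

Run:
```python
from h import *
s=r.read_state();M=R.from_quat(s['ee_rot']).as_matrix();print(s['time'],s['eef_pos'],'yaw',np.degrees(np.arctan2(-M[0,1],M[1,1])),'tilt',np.degrees(np.arcsin(M[2,0])),'roll',np.degrees(M[2,1]),s['force'])
```

```text
12.75 [ 0.56233426 -0.21850688  0.05102575] yaw 12.070104676375815 tilt -0.06495769453647444 roll -0.14117238148677236 [-0.77390908  0.45822696 -0.58077401]
```

Emit:
{"name": "drive_tool", "arguments": {"targets": [{"slide":[-0.008,-0.002,0],"twist":[0,0,0]},{"slide":[-0.008,-0.002,-0.015],"twist":[0,0,0]},{"slide":[-0.008,-0.002,-0.027],"twist":[0,0,0]},{"slide":[-0.008,-0.002,-0.033],"twist":[0,0,0]},{"slide":[-0.008,-0.002,-0.033],"twist":[0,0,0]}]}}

```text
time: 13.38
eef_pos: [0.5524, -0.2197, 0.0182]
ee_rot: [-0.105, 0.994, -0.001, -0.0]
force: [-5.9, 1.1, 13.3]
width: 0.0218
grasp_force: 50.0
```

Emit:
{"name": "drive_tool", "arguments": {"targets": [{"slide":[0,0,0],"twist":[0,0,0]},{"slide":[0,0,0],"twist":[0,0,0]},{"slide":[0,0,0],"twist":[0,0,0]},{"slide":[0,0,0.04],"twist":[0,0,0]},{"slide":[0,0,0.1],"twist":[0,0,0]},{"slide":[0,0,0.16],"twist":[0,0,0]},{"slide":[-0.01,0.03,0.22],"twist":[0,0,0]},{"slide":[-0.01,0.03,0.23],"twist":[0,0,0]}], "gripper": 0.06}}

```text
time: 14.38
eef_pos: [0.5441, -0.1893, 0.2515]
ee_rot: [-0.106, 0.994, -0.002, 0.003]
force: [1.0, -0.2, -0.5]
width: 0.0598
grasp_force: 0.0
```

Run:
```python
from h import *
im,d=r.get_image('wrist'); 
for q,z in (('tray_post',.056),('tray_spout',.003),('tray',0)):
    for o in r.place_of('wrist',q)[:1]:
        print(q,round(o['confidence'],2),np.round(o['location'],1),at_z('wrist',[o['location']],z)[0].round(4))
p=cloud('wrist',d,np.ones_like(d,bool))
t=p[(abs(p[:,0]-.62)<.14)&(abs(p[:,1]+.2)<.1)]
pan=t[(t[:,2]>.006)&(t[:,2]<.035)]; print(cv2.minAreaRect((pan[:,:2]*1000).astype(np.float32)))
# hopper from top camera
im,d=r.get_image('top'); save('t6.png',im)
for c,q,z in (('top','gate_tab',.112),('top','hopper_rim',.16),('top','hopper',0)):
    for o in r.place_of(c,q)[:2]: print(c,q,o, at_z(c,[o['location']],z))
p=cloud('top',d,np.ones_like(d,bool))
b=p[(abs(p[:,0]-.53)<.04)&(abs(p[:,1]-.22)<.05)&(p[:,2]>.113)&(p[:,2]<.135)]; print('tabtop',len(b),b.mean(0))
b=p[(abs(p[:,0]-.53)<.04)&(abs(p[:,1]-.22)<.05)&(p[:,2]>.07)&(p[:,2]<.1)]; print('tongue',len(b),b.mean(0))
```

```text
tray_post 0.72 [226.1 176.3] [ 0.5537 -0.2207  0.056 ]
tray_spout 0.63 [229.8 264.1] [ 0.6925 -0.1926  0.003 ]
tray 0.66 [232.  231.8] [ 0.6413 -0.199   0.    ]
((618.8880004882812, -206.57720947265625), (161.89549255371094, 76.23002624511719), 11.903958320617676)
top gate_tab {'location': [169.8, 200.1], 'confidence': 0.95} [[0.52456194 0.2227928  0.112     ]]
top gate_tab {'location': [165.0, 144.6], 'confidence': 0.74} [[0.67374311 0.23846356 0.112     ]]
top hopper_rim {'location': [170.8, 155.3], 'confidence': 0.74} [[0.63239163 0.21393251 0.16      ]]
top hopper {'location': [165.4, 147.0], 'confidence': 0.7} [[0.6974626  0.25888354 0.        ]]
top hopper {'location': [180.6, 164.3], 'confidence': 0.61} [[0.64532993 0.21384851 0.        ]]
tabtop 61 [0.52947633 0.22246833 0.12380846]
tongue 200 [0.5473932  0.2169812  0.09041155]
```

Emit:
{"name": "drive_tool", "arguments": {"targets": [{"slide":[-0.005,0.05,0.02],"twist":[0,0,-0.03]},{"slide":[-0.01,0.11,0.03],"twist":[0,0,-0.07]},{"slide":[-0.02,0.17,0.03],"twist":[0,0,-0.11]},{"slide":[-0.025,0.23,0.03],"twist":[0,0,-0.15]},{"slide":[-0.035,0.29,0.03],"twist":[0,0,-0.2]},{"slide":[-0.04,0.35,0.03],"twist":[0,0,-0.25]},{"slide":[-0.045,0.41,0.03],"twist":[0,0,-0.267]},{"slide":[-0.045,0.41,0.03],"twist":[0,0,-0.267]}]}}

```text
time: 15.78
eef_pos: [0.4971, 0.2234, 0.2764]
ee_rot: [0.026, 1.0, -0.001, -0.0]
force: [0.4, -0.2, -0.3]
width: 0.0599
grasp_force: 0.0
```

Run:
```python
from h import *
im,d=r.get_image('wrist'); save('w7.png',im)
s=r.read_state(); print(s['time'],s['eef_pos'])
for q,z in (('gate_tab',.112),('hopper_rim',.16),('hopper_throat',.09)):
    for o in r.place_of('wrist',q)[:2]:
        print(q,round(o['confidence'],2),np.round(o['location'],1),at_z('wrist',[o['location']],z)[0].round(4))
p=cloud('wrist',d,np.ones_like(d,bool))
t=p[(abs(p[:,0]-.52)<.06)&(abs(p[:,1]-.22)<.05)]
for n,a,b in (('tab',.118,.14),('tongue',.08,.1)):
    q=t[(t[:,2]>a)&(t[:,2]<b)]; 
    if len(q)>5: print(n,len(q),q.mean(0),cv2.minAreaRect((q[:,:2]*1000).astype(np.float32)))
```

```text
15.825 [0.49726264 0.22135643 0.27643534]
gate_tab 0.61 [253.  204.7] [0.5267 0.2183 0.112 ]
gate_tab 0.61 [237.3 299.4] [0.6475 0.1924 0.112 ]
hopper_throat 0.71 [252.6 287.6] [0.6465 0.2099 0.09  ]
tab 309 [0.53238929 0.2163697  0.12682252] ((548.7549438476562, 209.2431182861328), (42.29462432861328, 59.8521614074707), 89.9815673828125)
tongue 1457 [0.55756203 0.21565151 0.09418742] ((546.5633544921875, 220.0069580078125), (99.78266143798828, 66.78824615478516), 89.92971801757812)
```

View pics/w7.png

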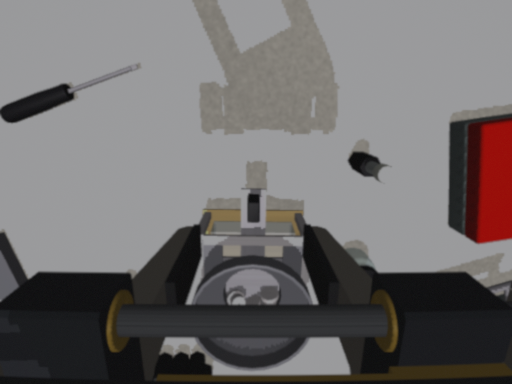

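Emit:
{"name": "drive_tool", "arguments": {"targets": [{"slide":[0.015,-0.002,-0.04],"twist":[0,0,0]},{"slide":[0.032,-0.003,-0.09],"twist":[0,0,0]},{"slide":[0.032,-0.003,-0.11],"twist":[0,0,0]},{"slide":[0.032,-0.003,-0.11],"twist":[0,0,0]}]}}

```text
time: 16.48
eef_pos: [0.5291, 0.215, 0.1659]
ee_rot: [0.029, 1.0, -0.002, -0.001]
force: [0.0, 0.1, 0.4]
width: 0.0599
grasp_force: 0.0
```

Run:
```python
from h import *
E=[]
for i in range(3):
    im,d=r.get_image('wrist'); s=r.read_state(); E.append(s['eef_pos'])
    for o in r.place_of('wrist','gate_tab')[:1]:
        print(round(o['confidence'],2),np.round(o['location'],1),at_z('wrist',[o['location']],.112)[0].round(4))
print(s['time'],np.mean(E,0)); save('w8.png',im[100:384])
p=cloud('wrist',d,np.ones_like(d,bool))
t=p[(abs(p[:,0]-.53)<.03)&(abs(p[:,1]-.218)<.02)&(p[:,2]>.121)&(p[:,2]<.13)]
print(len(t),t.mean(0),np.percentile(t,[3,97],axis=0))
```

```text
0.7 [263.6 214.1] [0.5341 0.2239 0.112 ]
0.62 [260.7 207.6] [0.5294 0.2227 0.112 ]
0.62 [261.1 206.9] [0.5286 0.2233 0.112 ]
16.725 [0.53039372 0.21648381 0.16843491]
601 [0.52915966 0.2220654  0.1257197 ] [[0.51842319 0.21566354 0.12395957]
 [0.54066078 0.22847716 0.12703221]]
```

View pics/w8.png

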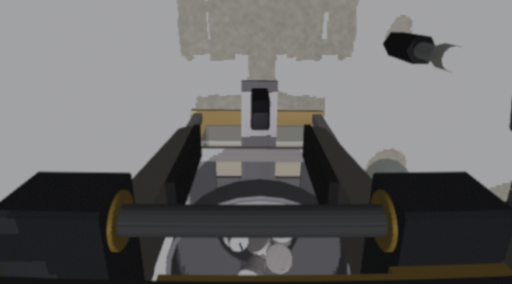

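Emit:
{"name": "drive_tool", "arguments": {"targets": [{"slide":[-0.001,0.005,0],"twist":[0,0,0]},{"slide":[-0.001,0.005,-0.04],"twist":[0,0,0]},{"slide":[-0.001,0.005,-0.07],"twist":[0,0,0]},{"slide":[-0.001,0.005,-0.07],"twist":[0,0,0]}]}}

```text
time: 17.27
eef_pos: [0.5273, 0.2219, 0.096]
ee_rot: [0.028, 1.0, -0.002, -0.001]
force: [-0.1, 1.0, -0.1]
width: 0.06
grasp_force: 0.0
```

Emit:
{"name": "drive_tool", "arguments": {"targets": [{"slide":[0,0,0],"twist":[0,0,0]},{"slide":[0,0,0],"twist":[0,0,0]},{"slide":[0,0,0],"twist":[0,0,0]},{"slide":[0,0,0],"twist":[0,0,0]},{"slide":[0,0,0],"twist":[0,0,0]}], "gripper": 0.0, "force": 30}}

```text
time: 17.9
eef_pos: [0.5291, 0.223, 0.0979]
ee_rot: [0.029, 1.0, -0.0, 0.001]
force: [-1.7, 1.5, -0.3]
width: 0.0141
grasp_force: 30.0
```

Emit:
{"name": "drive_tool", "arguments": {"targets": [{"slide":[-0.01,0.0005,0],"twist":[0,0,0]},{"slide":[-0.025,0.0015,0],"twist":[0,0,0]},{"slide":[-0.04,0.002,0],"twist":[0,0,0]},{"slide":[-0.055,0.003,0],"twist":[0,0,0]},{"slide":[-0.067,0.004,0],"twist":[0,0,0]},{"slide":[-0.072,0.004,0],"twist":[0,0,0]},{"slide":[-0.072,0.004,0],"twist":[0,0,0]}]}}

```text
time: 18.77
eef_pos: [0.4583, 0.2275, 0.0979]
ee_rot: [0.028, 1.0, 0.0, 0.002]
force: [7.7, 5.1, -7.3]
width: 0.0138
grasp_force: 30.0
```

Emit:
{"name": "drive_tool", "arguments": {"targets": [{"slide":[-0.002,0,0],"twist":[0,0,0]},{"slide":[-0.004,0,0],"twist":[0,0,0]},{"slide":[-0.004,0,0],"twist":[0,0,0]},{"slide":[-0.004,0,0],"twist":[0,0,0]}]}}

```text
time: 19.27
eef_pos: [0.4548, 0.2277, 0.098]
ee_rot: [0.029, 1.0, 0.0, 0.003]
force: [7.1, 7.1, -8.7]
width: 0.0137
grasp_force: 30.0
```

Run:
```python
from h import *
s=r.read_state(); print(s['time'],s['eef_pos'],s['force'],s['width'])
im,d=r.get_image('scene'); save('s9.png',im)
for q in ('knob1',): print([(o['confidence'],o['location']) for o in r.boxes_of('scene',q)])
im2,d=r.get_image('wrist'); save('w9.png',im2)
a=cv2.resize(im[200:310,240:360],(480,440)); b=im2[180:384,120:420]
b=cv2.resize(b,(320,218)); b=np.vstack([b,np.zeros((222,320,3),np.uint8)])
save('m9.png',np.hstack([a,b]))
```

```text
19.275 [0.45482    0.22771999 0.0979538 ] [ 7.08994351  7.09593861 -8.67529816] 0.013680455682822857
[]
```

View pics/m9.png

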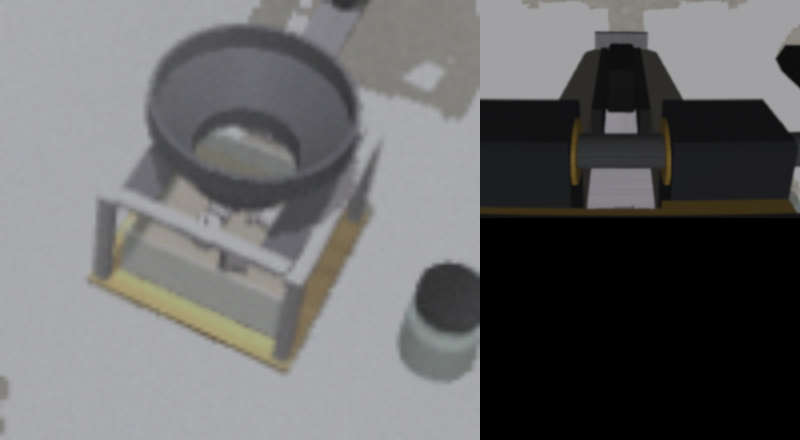

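Emit:
{"name": "drive_tool", "arguments": {"targets": [{"slide":[-0.002,-0.001,0.001],"twist":[0,0,0]},{"slide":[-0.003,-0.001,0.001],"twist":[0,0,0]},{"slide":[-0.003,-0.001,0.001],"twist":[0,0,0]}]}}

```text
time: 19.8
eef_pos: [0.4539, 0.2277, 0.0983]
ee_rot: [0.028, 1.0, 0.001, 0.005]
force: [18.2, 12.3, -28.2]
width: 0.0136
grasp_force: 29.9
```

Emit:
{"name": "drive_tool", "arguments": {"targets": [{"slide":[0.006,0,-0.001],"twist":[0,0,0]},{"slide":[0.02,-0.001,-0.001],"twist":[0,0,0]},{"slide":[0.035,-0.002,-0.001],"twist":[0,0,0]},{"slide":[0.05,-0.002,-0.001],"twist":[0,0,0]},{"slide":[0.063,-0.003,-0.001],"twist":[0,0,0]},{"slide":[0.072,-0.003,-0.001],"twist":[0,0,0]},{"slide":[0.075,-0.003,-0.001],"twist":[0,0,0]},{"slide":[0.075,-0.003,-0.001],"twist":[0,0,0]}]}}

```text
time: 20.8
eef_pos: [0.5263, 0.2231, 0.0981]
ee_rot: [0.029, 1.0, -0.0, 0.002]
force: [4.3, 3.8, -1.5]
width: 0.0137
grasp_force: 30.0
```

Emit:
{"name": "drive_tool", "arguments": {"targets": [{"slide":[0,0,0],"twist":[0,0,0]},{"slide":[0,0,0],"twist":[0,0,0]},{"slide":[0,0,0],"twist":[0,0,0]},{"slide":[0,0,0.04],"twist":[0,0,0]},{"slide":[0,0,0.1],"twist":[0,0,0]},{"slide":[-0.03,0,0.16],"twist":[0,0,0]},{"slide":[-0.07,0,0.2],"twist":[0,0,0]},{"slide":[-0.07,0,0.2],"twist":[0,0,0]}], "gripper": 0.06}}

```text
time: 21.8
eef_pos: [0.4543, 0.2227, 0.3013]
ee_rot: [0.028, 1.0, 0.0, 0.003]
force: [1.3, -0.0, -0.8]
width: 0.0602
grasp_force: 0.0
```

Run:
```python
from h import *
s=r.read_state(); print(s['time'],s['eef_pos'],s['force'],s['width'])
im,d=r.get_image('wrist')
for o in r.place_of('wrist','gate_tab')[:2]: print(o['confidence'],at_z('wrist',[o['location']],.112)[0])
p=cloud('wrist',d,np.ones_like(d,bool))
t=p[(abs(p[:,0]-.53)<.035)&(abs(p[:,1]-.22)<.02)&(p[:,2]>.121)&(p[:,2]<.13)]
print(len(t),t.mean(0),np.percentile(t,[3,97],axis=0))
im2,_=r.get_image('scene'); print([(o['confidence'],o['location']) for o in r.boxes_of('scene','knob1')])
save('f.png',np.hstack([cv2.resize(im2[120:330,130:400],(480,373)),cv2.resize(im[100:384,130:400],(320,337))[:373] if 0 else cv2.resize(im[80:384,130:400],(320,373))]))
```

```text
21.8 [0.45431115 0.22269145 0.30134841] [ 1.27250008 -0.00886557 -0.77564886] 0.06022873430536001
0.64 [0.53007598 0.22187056 0.112     ]
0.39 [0.58121728 0.21652413 0.112     ]
195 [0.52988887 0.22045417 0.12213644] [[0.51888414 0.21437225 0.12113465]
 [0.54128293 0.22655378 0.1231581 ]]
[]
```

View pics/f.png

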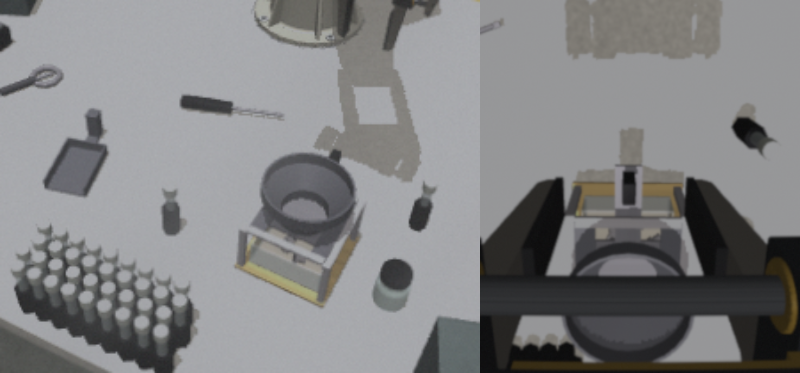

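The gate is shut with its tab back at (0.530, 0.221), the funnel is empty, and the tray stands flat where it was.

```bash
python3 -c "
from bench import r
print(r.finish_job())"
```

```text
the job is handed in; nothing more can be done
None
```

I tipped the five knobs into the hopper, set the empty tray back flat within about 5 mm of its starting spot, pulled the gate to its stop and let it spring shut. The knobs dropped into the box: the funnel is empty and none are on the bench, though I couldn't count all five inside the box. I handed the job in at about 22 s.

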